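# Index the engraving table by four clicks and lock it

## Task

With a fingertip, push the upright steel finger post of the click-stop indexing table clockwise (seen from above) by exactly four clicks, never past the fourth and never backwards, letting it rest in that stop. Then push the lock slide fully home towards the round plate with a fingertip. Do not grip the post or the slide tab, be gentle, and leave everything else on the bench where it is.

Things in the scene. Friction and masses are not known exactly. Their poses are not given: they have to be found in the camera images.
- fixture: Grey cast base plate of the indexing table, screwed to the bench. 190 mm (its x) by 250 mm (its y) by 18 mm thick. Origin on the bench surface right under the axis of the round plate; the base reaches 95 mm to +x and -x, 95 mm to +y and 155 mm to -y of it. Its yaw varies. Fixed.
- tick_ring: The fixed bright ring around and under the round plate, 172 mm in diameter, its top 24 mm above the bench, with 18 black ticks; it carries the plate. Origin on the plate's axis, 18 mm above the bench; its x axis points to where the post stands at the start.
- dial_center (a point): Point on the vertical axis of the round dark plate, 64 mm above the bench, at the top of the small brass knob that holds a silver dome (76 mm across, its top 58 mm above the bench) on the plate. The plate is a steel disc of 152 mm diameter with its top face 36 mm above the bench; it lies inside a fixed bright ring of 172 mm diameter (top 24 mm above the bench) with 18 black ticks, one per click. One thin white mark on the plate's rim points outward beside the post.
- post_top (a point): Centre of the top of the upright round steel finger post on the plate, 16 mm in diameter, standing 62 mm from the plate's axis, top 71 mm above the bench, 35 mm proud of the plate's top face. It moves with the plate. At the start it may be on the left, near or far part of the plate, never next to the lock.
- dial (a joint): Angle of the round plate, rad, 0 at the start and growing clockwise seen from above. It rests in click-stops every 0.349 rad (20 degrees, 18 to a turn; four clicks = 1.396). The push rises to about 4 N at the post half-way between two stops, then drops, and the plate snaps on by itself to the next stop and stays there. There is no other stop.
- lock_tab (a point): Centre of the top of the upright steel tab of the lock slide, on the -y side of the base. The tab is 40 mm wide (base x), 16 mm thick (base y), top 58 mm above the bench and rises 40 mm above the base plate. At joint value 0 it stands 135 mm to -y of the plate's axis. It slides along the base's +y, towards the plate's axis; its outer (-y) face is free to push on. Two low guide rails flank its foot (20 mm either side of the centre, 10 mm high).
- lock (a joint): Travel of the lock slide, m: 0 open, 0.024 fully home against its stop. Starts at 0 to 0.006. Moves with about 2 N of friction and stays where it is left.
- blank_a: A loose domed silver blank (bystander), 92 mm across and 32 mm high with two small flat ears at its edge; origin at the centre of its underside. It lies beyond the lock, to the right of the base.
- blank_b: A loose domed silver blank (bystander), 92 mm across and 32 mm high with two small flat ears at its edge; origin at the centre of its underside. It lies on the far side of the base.
- pliers: Loose pliers with red handles (bystander), 145 mm long, 78 mm wide, 14 mm high, lying left of the base; origin under the pivot, jaws to +x.
- wax_block: Loose yellowish wax block (bystander), 90 x 40 x 30 mm; origin at the centre of its underside; far left of the base.
- brass_weight: Small loose brass weight (bystander), 26 mm in diameter and 32 mm high, standing on the base plate in its far right corner, about 70 mm to the far side of the lock tab; origin at the centre of its underside.
- scriber: Loose scriber like a screwdriver (bystander), 170 mm long, lying on the near side of the base; origin under its middle, handle to -x of its own frame.
- bottle: Clear plastic water bottle with a cap (bystander), 64 mm in diameter, 190 mm high, standing at the left of the bench; origin at the centre of its underside.

How it is judged:
By the outcome, as a careful person would: the job done as asked, in the order asked, and still so for the second after the job is handed in, with the robot touching nothing.
It also fails if it takes over 72 s, if anything falls off the work surface, if the arm or the gripper's body presses on something with over 40 N, if the wrist force passes 120 N, or if a joint passes its speed limit or range.

## Robot

A 6-joint arm with a two-finger parallel gripper is mounted at the origin on the work surface. World frame = base frame: x ahead of the robot, y to its left, z up, the work surface at z = 0. Lengths are in m, angles in degrees, forces in N, time in s.
With the tool pointing down it reaches from about 0.4 to 0.825 m from the base axis. Payload 7 kg.
Tool frame: the origin (TCP) lies midway between the tips of the shut fingers; the grasp point (between the pads) lies r.grip_depth behind it (r.grip_depth is the distance from the TCP to the grasp point, in m); z points along the fingers, y is the direction in which the jaws open and shut (so a half turn about z gives the same grasp; the last joint's range is limited). The gripper opens to 88 mm and grips with 3 to 60 N. Pads are 19 mm wide; open, the fingers measure 130 mm over their backs; the gripper's body (78 mm by 193 mm) begins 47 mm behind the grasp point.
Start: joints at [86.007, 20.546, 0.682, 0, -70.136, -16.507], TCP at [0.236, 0.632, 0.227] pointing down, gripper open.
Joint ranges: [-176.03, 176.03], [-82.01, 121.73], [-58.28, 71.71], [-173.87, 95.51], [-174.79, -0.11], [-173.66, 173.66]. Speed limits (degrees/s): [136.94, 136.94, 172.46, 180, 180, 180].

## Interface

Orientations are given as [roll, pitch, yaw] about the fixed x, y, z axes, in that order (R = Rz(yaw) Ry(pitch) Rx(roll)).
In Python, from plant import r, imaging, close_job gives the robot as it stands.
- The arm moves only by the tool step_arm, never from a script. Its argument "commands" is a list of rows, each a list of 2 entries, a list of its own where there are three numbers: the shift along the tool's x, y, z in mm, then the turn about the tool's z in degrees. In form: [[[x, y, z], twist], ...]. A call has 1 to 20 rows; each row shifts and turns the commanded pose from where the row before left it, along the tool's axes as they then stand; what a row does not reach is not made up. A row lasts 1/8 s, in which the tool goes at most 62.5 mm and 10.7 degrees, less where a joint would pass 70% of its speed; a pose out of reach is approached as far as the arm can. A call with a gripper value outside its range is refused whole. "gripper" is the closure, from 0 (fully open) to 1 (shut), set as the call begins (left out, the last holds). The fingers move at their own pace and stop on an object; "grip_force" is the grip in N (left out, the last holds). Time passes only in rows, so rows that do not move let the fingers close. It gives the time, the measured TCP pose, the force and the opening at its end, in the units of the state.
- r.get_state(): the state, without advancing time (a new reading comes with each control period).
- imaging.capture(name): name is "scene" or "top" or "wrist"; returns a dict with "img" (400x640x3 uint8, red, green, blue), "z_map" (400x640 float32, m along the optical axis (not along the pixel's ray), 0 where there is no reading), "vfov" (degrees; the focal length in pixels is half the picture's height over the tangent of half this angle, whatever the lens; pixels are square), "cx", "cy" (the principal point, pixels), "extrinsics" (4x4, takes a point from camera to world coordinates); the wrist camera has in their place "T_tool_cam" (4x4, takes a point from camera to tool coordinates, whose origin is the TCP and whose axes are the flange's). Camera axes: x right, y down, z forward; pixel columns grow to the right and rows downward; lengths in m; the calibration is good to about 2 mm. A picture is of the moment at which its call begins: read the wrist's pose just before it.
- close_job(): hands the job in, once; it reports no verdict.
The state is a dict: "time_s": time; "joints": joint angles; "qd": joint speeds; "joint_torque": joint torques, N m; "tcp_pos": TCP position; "eef_rot": TCP orientation; "contact_force": force on the tool from outside, world axes, zero at the start; "moment": the same for the moment, N m; "gripper_width": finger opening in m.
Only numpy, scipy, OpenCV 4.12 (cv2) and the standard library are available. Lean on these libraries where they do the work, as an engineer would, in place of code of your own. Each camera call takes 0.05 s, during which the arm holds its last target.

## Working session

There is one attempt and no reset: what is moved stays moved. The work goes in short steps, Python scripts to look and compute and a tool call to move; the robot and the scene stay as the last step left them, time stands still between calls to the robot, and variables do not carry over. Pictures are saved under pics/ and viewed, and the job is handed in when it is done.

Besides the shell and the picture viewer there is one more tool, called by a JSON object that holds its "op" and its "data", one argument or row to a line. step_arm: Moves the arm, as the interface text tells. Its arguments: {"type":"object","properties":{"commands":{"type":"array","items":{"type":"array"}},"gripper":{"type":"number"},"grip_force":{"type":"number"}},"required":["commands"]}

```bash
mkdir -p pics; ls; cat > h.py <<'E'
import numpy as np, cv2
from plant import r, imaging, close_job
def save(name,c,crop=None,scale=1):
    im=c["img"][:,:,::-1]
    if crop: im=im[crop[1]:crop[3],crop[0]:crop[2]]
    if scale!=1: im=cv2.resize(im,None,fx=scale,fy=scale,interpolation=cv2.INTER_CUBIC)
    cv2.imwrite("pics/"+name,im)
def f(c): return 200/np.tan(np.radians(c["vfov"])/2)
def ray(c,u,v,z,E=None):
    E=c["extrinsics"] if E is None else E
    d=E[:3,:3]@np.array([(u-c["cx"])/f(c),(v-c["cy"])/f(c),1.]); o=E[:3,3]
    return o+d*(z-o[2])/d[2]
def proj(c,p):
    E=c["extrinsics"]; q=E[:3,:3].T@(np.asarray(p)-E[:3,3]); return c["cx"]+f(c)*q[0]/q[2],c["cy"]+f(c)*q[1]/q[2]
E
python3 - <<'E'
from h import *
s=r.get_state(); print(s, r.grip_depth)
for n in("scene","top"):
    c=imaging.capture(n); save(n+"0.png",c); np.savez("pics/"+n+"0.npz",**c); print(n,c["vfov"],c["cx"],c["cy"],c["extrinsics"])
E
```

```text
pics
{'time_s': 0.0, 'joints': array([ 8.60065227e+01,  2.05948338e+01,  6.32589291e-01, -2.11764165e-02,
       -7.01360983e+01, -1.65053856e+01]), 'qd': array([ 0.04924241, -0.04797506,  0.03020912, -0.07414752, -0.02033833,
       -0.04517584]), 'joint_torque': array([-1.50132011e-03, -5.82716990e+01,  2.93045533e+01,  6.99728429e+00,
        6.91508059e-03, -1.49643656e-04]), 'tcp_pos': array([0.23624057, 0.63177145, 0.22557202]), 'eef_rot': array([ 1.79900054e+02, -8.85615486e-03, -2.05060677e+01]), 'contact_force': array([0.21087655, 0.81946646, 0.42443053]), 'moment': array([-0.04025736, -0.07617904, -0.01141125]), 'gripper_width': 0.08748354375715041} 0.0188
scene 53.49071013187358 317.5833839582823 192.1433349775439 [[ 0.83368992  0.30415628 -0.46092307  1.02863611]
 [ 0.55215269 -0.47332957  0.68635743 -0.57636409]
 [-0.0094086  -0.82670918 -0.5625508   0.59921457]
 [ 0.          0.          0.          1.        ]]
top 53.885840128315174 318.20373174069687 203.7803992382741 [[-0.01378263 -0.98541648  0.16960072  0.43458469]
 [-0.99972595  0.0167904   0.01631292  0.07869929]
 [-0.01892268 -0.16932941 -0.98537784  1.02200727]
 [ 0.          0.          0.          1.        ]]
```

View pics/scene0.png

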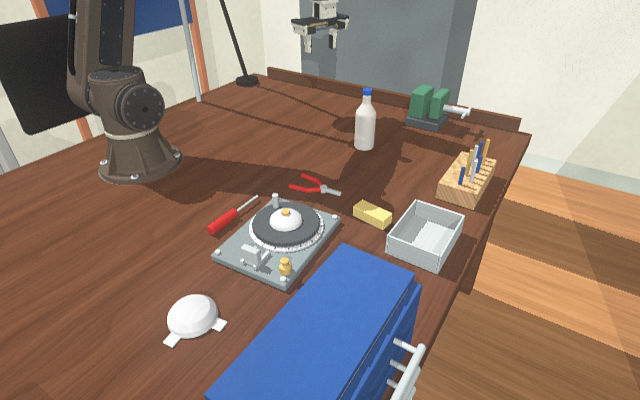

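View pics/top0.png

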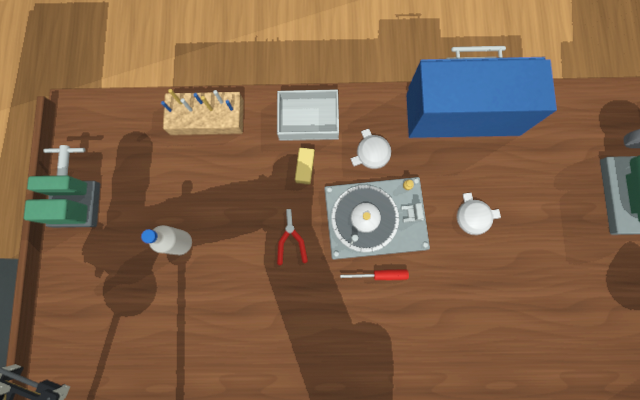

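```bash
python3 - <<'E'
from h import *
for n,cr,s in(("top",(310,165,440,270),6),("scene",(205,180,355,295),5)):
    c=dict(np.load(f"pics/{n}0.npz")); save(n+"0z.png",c,cr,s)
E
```

```text
(no output)
```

View pics/top0z.png

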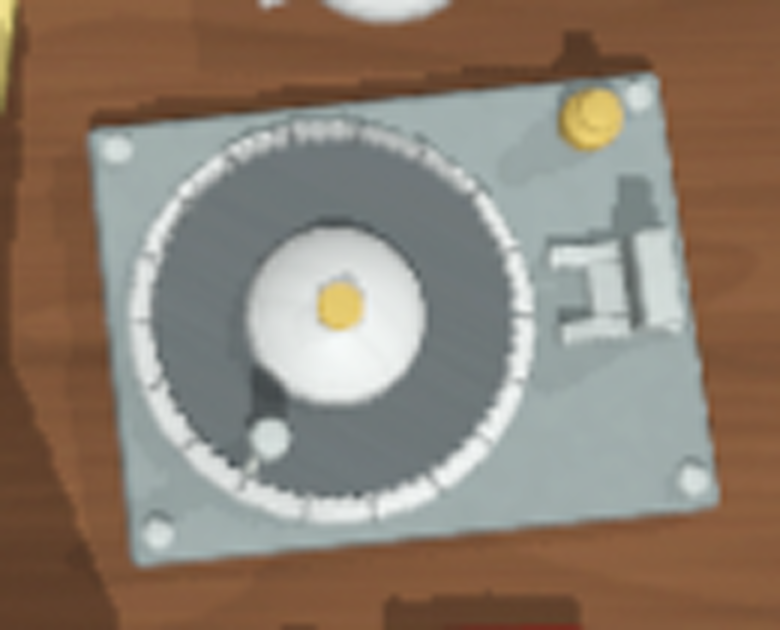

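View pics/scene0z.png

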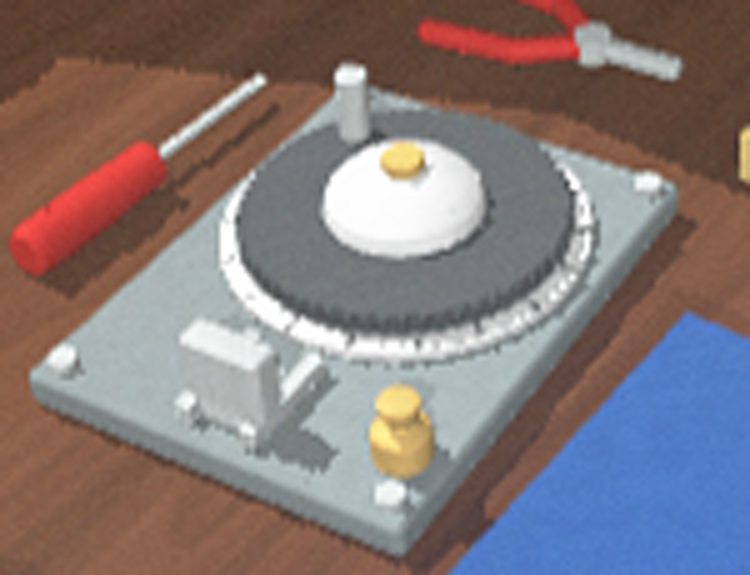

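```bash
python3 - <<'E'
from h import *
c=dict(np.load("pics/top0.npz")); s=dict(np.load("pics/scene0.npz"))
z=c["z_map"]; E=c["extrinsics"]
v,u=np.mgrid[0:400,0:640]; P=np.stack([(u-c["cx"])/f(c)*z,(v-c["cy"])/f(c)*z,z],-1)@E[:3,:3].T+E[:3,3]
print("depth z samples: base",P[252,345],"plate",P[190,350],"knob",P[215,366],"post",P[238,355],"tab",P[211,420])
x=P[...]; reg=np.zeros((400,640),bool); reg[165:275,310:445]=1
# base
m=reg&(P[...,2]>.010)&(z>0); m[:176]=0
n,l,st,_=cv2.connectedComponentsWithStats(m.astype(np.uint8)); k=1+np.argmax(st[1:,4]); 
pts=np.array([ray(c,a,b,.018)[:2] for b,a in zip(*np.where((l==k)&(P[...,2]<.024)))])
rect=cv2.minAreaRect((pts*1000).astype(np.float32)); print("base rect",rect); print(cv2.boxPoints(rect))
# ring: bright
hsv=cv2.cvtColor(c["img"],cv2.COLOR_RGB2HSV)
def show(nm,u,v,zz,cc=c): print(nm,ray(cc,u,v,zz).round(4))
show("knob",366.7,215.8,.064); show("post",355,238,.071)
show("knob s",205+403/5,180+155/5,.064,s); show("post s",205+351/5,180+72/5,.071,s)
# tab top from depth
t=reg&(P[...,2]>.050); t[:,:400]=0; t[:195]=0
q=P[t]; print("tab n",len(q),q.mean(0)); print(cv2.minAreaRect((q[:,:2]*1000).astype(np.float32)))
t=reg&(P[...,2]>.066); q=P[t]; print("post",len(q),q.mean(0))
E
```

```text
depth z samples: base [0.48232493 0.02916164 0.01807816] plate [0.6410683  0.01252333 0.02418243] knob [ 0.56924995 -0.02207847  0.06615778] post [0.51315375 0.00669435 0.0692103 ] tab [ 0.57864383 -0.15693673  0.05478539]
base rect ((570.8478393554688, -53.17372131347656), (188.9908905029297, 248.84133911132812), 4.834582328796387)
[[ 466.2025     62.840275]
 [ 487.17468  -185.11574 ]
 [ 675.49316  -169.18771 ]
 [ 654.521      78.768295]]
knob [ 0.5675 -0.024   0.064 ]
post [0.513  0.0068 0.071 ]
knob s [ 0.5713 -0.0249  0.064 ]
post s [0.5172 0.0064 0.071 ]
tab n 128 [ 0.55933036 -0.12153878  0.19212291]
((503.9120178222656, -49.51161193847656), (38.08661651611328, 289.00982666015625), 35.90873336791992)
post 98 [0.46383326 0.05287134 0.68173818]
```

{"op": "step_arm", "data": {
  "commands": [
    [[24,26,0],0],
    [[24,26,0],0],
    [[24,26,0],0],
    [[24,26,0],0],
    [[24,26,0],0],
    [[24,26,0],0],
    [[24,26,0],0],
    [[24,26,0],0],
    [[24,26,0],0],
    [[24,26,0],0],
    [[24,26,0],0],
    [[24,26,0],0],
    [[24,26,0],0],
    [[24,26,0],0],
    [[24,26,0],0],
    [[24,26,0],0],
    [[24,26,0],0],
    [[24,26,0],0],
    [[24,26,0],0],
    [[20,26,0],0]
  ],
  "gripper": 1,
  "grip_force": 10
}}

```text
time_s: 2.6
tcp_pos: [0.5003, -0.0227, 0.2263]
eef_rot: [180.0, 0.0, -20.5]
contact_force: [0.0, 1.0, -0.8]
gripper_width: 0.0006
```

{"op": "step_arm", "data": {
  "commands": [
    [[0,0,8],-10],
    [[0,0,8],-10],
    [[0,0,8],-10],
    [[0,0,8],-10],
    [[0,0,8],-10],
    [[0,0,8],-10],
    [[0,0,8],-10],
    [[0,0,8],-10],
    [[0,0,8],0],
    [[0,0,0],0]
  ]
}}

```text
time_s: 3.85
tcp_pos: [0.4996, -0.0217, 0.1539]
eef_rot: [-179.9, 0.1, 59.3]
contact_force: [-0.6, 0.2, -1.0]
gripper_width: 0.0001
```

```bash
python3 - <<'E'
from h import *
s=r.get_state(); print({k:np.round(s[k],4) for k in("time_s","joints","tcp_pos","eef_rot","contact_force","gripper_width")})
c=imaging.capture("wrist"); save("w1.png",c); print(c["T_tool_cam"])
np.savez("pics/w1.npz",tcp=s["tcp_pos"],rot=s["eef_rot"],**c)
c=imaging.capture("scene"); save("s1.png",c,(205,100,355,295),4)
E
```

```text
{'time_s': np.float64(3.85), 'joints': array([ 2.006000e+01,  7.708700e+00, -2.685840e+01, -8.700000e-03,
       -5.551790e+01,  1.292166e+02]), 'tcp_pos': array([ 0.4996, -0.0217,  0.1539]), 'eef_rot': array([-1.799406e+02,  6.140000e-02,  5.927170e+01]), 'contact_force': array([-0.6186,  0.1928, -0.9986]), 'gripper_width': np.float64(0.0001)}
[[-7.51069001e-05 -9.53121824e-01 -3.02586820e-01  8.24904821e-02]
 [ 9.99999382e-01 -4.07325778e-04  1.03482443e-03 -4.14043132e-04]
 [-1.10956516e-03 -3.02586556e-01  9.53121265e-01 -1.58372589e-01]
 [ 0.00000000e+00  0.00000000e+00  0.00000000e+00  1.00000000e+00]]
```

View pics/w1.png

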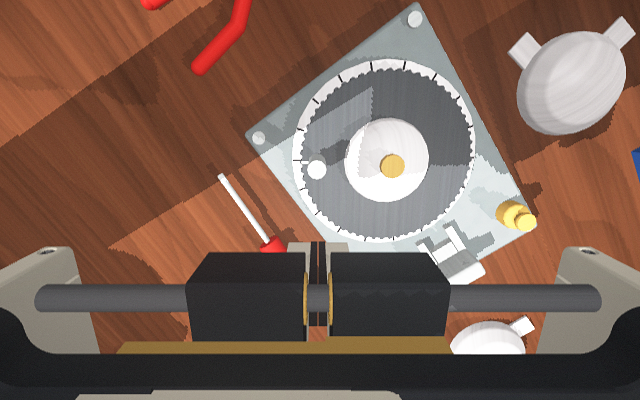

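View pics/s1.png

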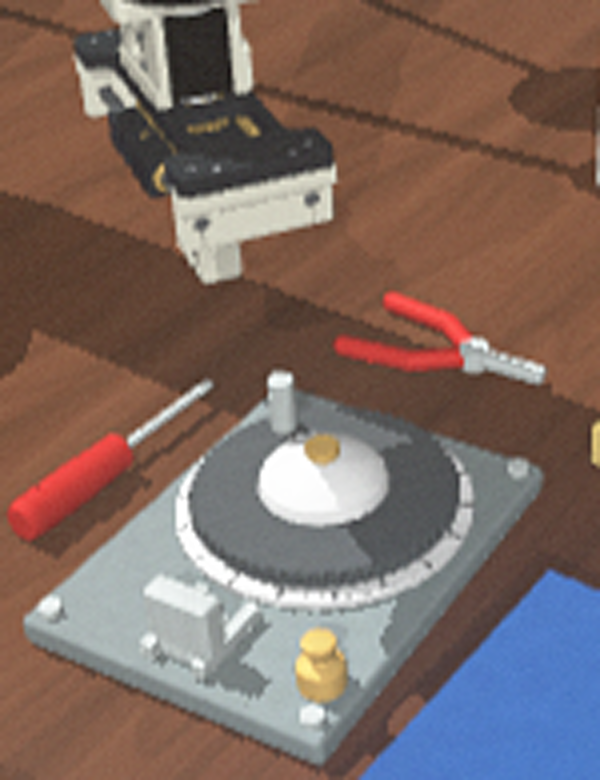

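```bash
python3 - <<'E'
from h import *
c=dict(np.load("pics/w1.npz")); T=c["T_tool_cam"]; z=c["z_map"]
v,u=np.mgrid[0:400,0:640]; P=np.stack([(u-c["cx"])/f(c)*z,(v-c["cy"])/f(c)*z,z],-1)@T[:3,:3].T+T[:3,3]
for uv in [(295,246),(318,246),(340,246),(345,246),(300,255),(300,270),(250,256),(250,280),(250,300),(318,280),(200,280),(440,280)]:
    print(uv,z[uv[1],uv[0]],(P[uv[1],uv[0]]*1000).round(1))
from scipy.spatial.transform import Rotation as R
W=np.eye(4);W[:3,:3]=R.from_euler("xyz",c["rot"],degrees=True).as_matrix();W[:3,3]=c["tcp"]
E=W@T
for nm,u,v,h in(("knob",392,166,.064),("post",317,170,.071),("dialring",384,151,.024)): print(nm,ray(c,u,v,h,E).round(4))
E
```

```text
(295, 246) 0.16254918 [ 11.6 -12.1 -10.3]
(318, 246) 0.34314933 [-67.2   0.5 154.1]
(340, 246) 0.16204278 [ 11.8  11.6 -10.8]
(345, 246) 0.16340014 [11.2 14.3 -9.6]
(300, 255) 0.09496001 [ 38.4  -5.7 -72.7]
(300, 270) 0.085879445 [ 38.7  -5.2 -82.2]
(250, 256) 0.093221985 [ 39.  -20.8 -74.4]
(250, 280) 0.07963194 [ 39.4 -17.8 -88.5]
(250, 300) 0.08047202 [ 33.9 -18.  -89.3]
(318, 280) 0.35617486 [-110.3    0.5  154.1]
(200, 280) 0.08042146 [ 39.  -31.  -87.8]
(440, 280) 0.07998832 [ 39.2  31.5 -88.2]
knob [ 0.5696 -0.0224  0.064 ]
post [0.5161 0.0072 0.071 ]
dialring [ 0.574  -0.0175  0.024 ]
```

{"op": "step_arm", "data": {
  "commands": [
    [[0,0,15],-1],
    [[0,0,15],0],
    [[0,0,15],0],
    [[0,0,15],0],
    [[0,0,15],0],
    [[0,0,12],0],
    [[0,0,10],0],
    [[0,0,6],0],
    [[0,0,3],0],
    [[3,0,0],0],
    [[3,0,0],0],
    [[3,0,0],0],
    [[3,0,0],0],
    [[0,0,0],0]
  ]
}}

```text
time_s: 5.7
tcp_pos: [0.5063, -0.0109, 0.0486]
eef_rot: [180.0, -0.0, 60.5]
contact_force: [0.1, -0.2, -0.0]
gripper_width: 0.0009
```

```bash
python3 - <<'E'
from h import *
s=r.get_state(); print({k:np.round(s[k],4) for k in("time_s","tcp_pos","eef_rot","contact_force")})
c=imaging.capture("scene"); save("s2.png",c,(205,100,355,295),4)
c=imaging.capture("wrist"); save("w2.png",c)
E
```

```text
{'time_s': np.float64(5.7), 'tcp_pos': array([ 0.5063, -0.0109,  0.0486]), 'eef_rot': array([ 1.799896e+02, -1.070000e-02,  6.051700e+01]), 'contact_force': array([ 0.0815, -0.2339, -0.0408])}
```

View pics/s2.png

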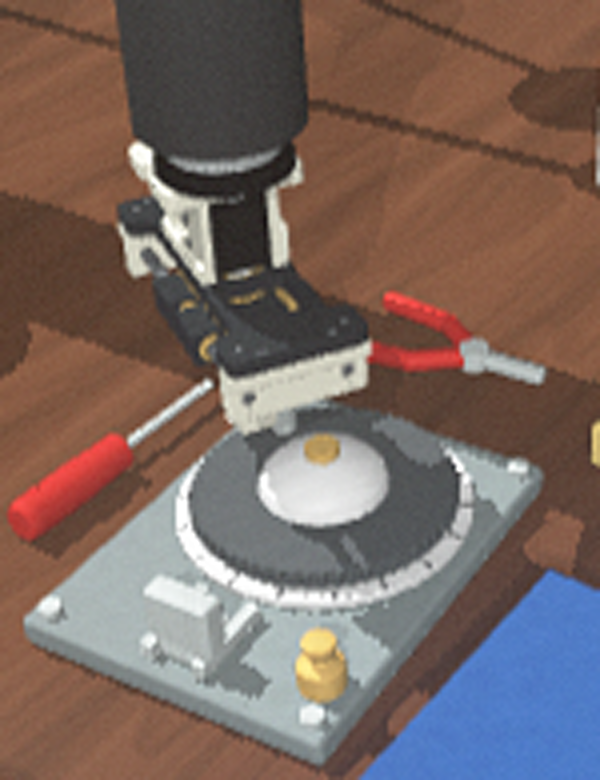

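View pics/w2.png

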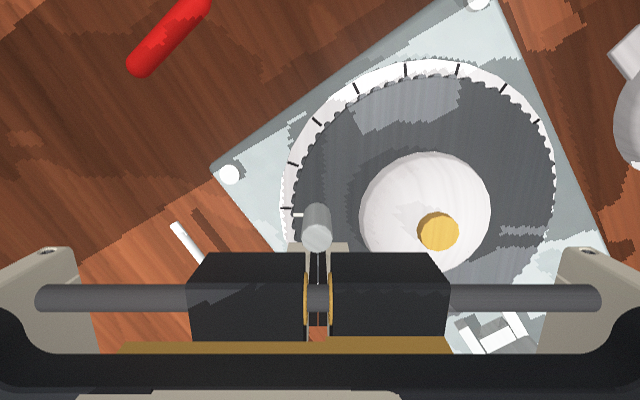

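{"op": "step_arm", "data": {
  "commands": [
    [[1,0,0],0],
    [[1,0,0],0],
    [[1.1,-0.3,0],1],
    [[1.1,-0.3,0],1],
    [[1.1,-0.3,0],1],
    [[1.1,-0.3,0],1],
    [[0,0,0],0]
  ]
}}

```text
time_s: 6.68
tcp_pos: [0.508, -0.0051, 0.0485]
eef_rot: [-180.0, 0.0, 56.5]
contact_force: [-0.4, -2.2, 0.7]
gripper_width: 0.0001
```

{"op": "step_arm", "data": {
  "commands": [
    [[1.1,-0.3,0],1],
    [[1.1,-0.3,0],1],
    [[1.1,-0.3,0],1],
    [[1.1,-0.3,0],1],
    [[0,0,0],0]
  ]
}}

```text
time_s: 7.3
tcp_pos: [0.5097, -0.0005, 0.0485]
eef_rot: [-180.0, 0.0, 52.5]
contact_force: [-2.9, -2.3, 0.0]
gripper_width: 0.0005
```

```bash
python3 - <<'E'
from h import *
c=imaging.capture("wrist"); save("w3.png",c)
E
```

```text
(no output)
```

View pics/w3.png

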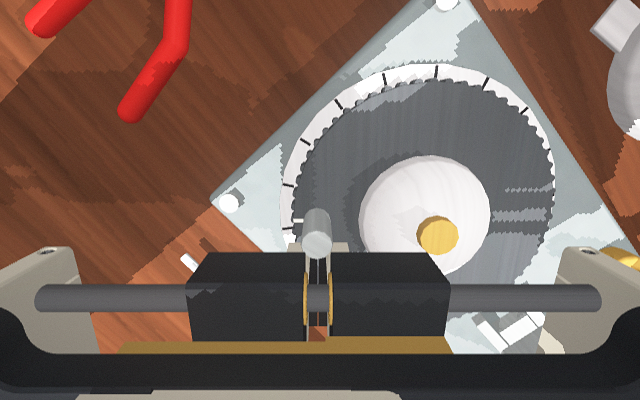

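{"op": "step_arm", "data": {
  "commands": [
    [[1.1,-0.3,0],1],
    [[1.1,-0.3,0],1],
    [[0,0,0],0]
  ]
}}

```text
time_s: 7.72
tcp_pos: [0.511, 0.0018, 0.0486]
eef_rot: [180.0, -0.0, 50.5]
contact_force: [-2.4, 0.4, 0.3]
gripper_width: 0.0005
```

{"op": "step_arm", "data": {
  "commands": [
    [[1.1,-0.3,0],1],
    [[0,0,0],0],
    [[0,0,0],0]
  ]
}}

```text
time_s: 8.1
tcp_pos: [0.5119, 0.0027, 0.0488]
eef_rot: [180.0, -0.1, 49.5]
contact_force: [-0.5, -0.1, -0.1]
gripper_width: 0.0005
```

```bash
python3 - <<'E'
from h import *
c=imaging.capture("wrist"); save("w4.png",c)
E
```

```text
(no output)
```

View pics/w4.png

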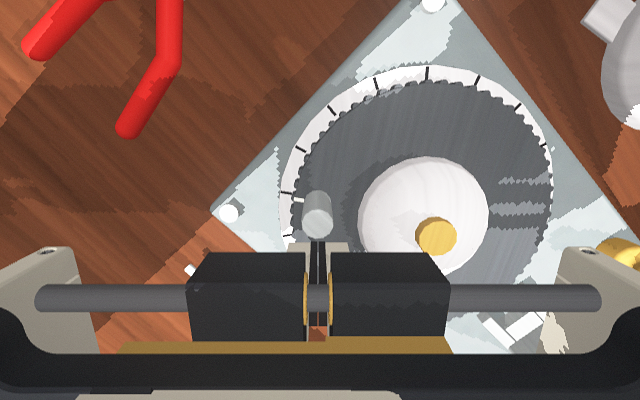

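{"op": "step_arm", "data": {
  "commands": [
    [[2.2,-0.6,0],2],
    [[2.2,-0.6,0],2],
    [[2.2,-0.6,0],2],
    [[2.2,-0.6,0],2],
    [[2.2,-0.6,0],2],
    [[1.1,-0.3,0],1],
    [[1.1,-0.3,0],1],
    [[1.1,-0.3,0],1],
    [[1.1,-0.3,0],1],
    [[1.1,-0.3,0],1],
    [[1.1,-0.3,0],1],
    [[1.1,-0.3,0],1],
    [[1.1,-0.3,0],1],
    [[0,0,0],0]
  ]
}}

```text
time_s: 9.9
tcp_pos: [0.523, 0.0199, 0.0486]
eef_rot: [180.0, -0.1, 31.5]
contact_force: [-1.8, 0.8, -0.2]
gripper_width: 0.0005
```

{"op": "step_arm", "data": {
  "commands": [
    [[1.1,-0.3,0],1],
    [[1.1,-0.3,0],1],
    [[0,0,0],0]
  ]
}}

```text
time_s: 10.28
tcp_pos: [0.5246, 0.0214, 0.0488]
eef_rot: [180.0, -0.1, 29.5]
contact_force: [-0.9, -0.3, 0.4]
gripper_width: 0.0001
```

```bash
python3 - <<'E'
from h import *
s=r.get_state();d=s["tcp_pos"][:2]-[.569,-.0235];a=np.radians(s["eef_rot"][2]+90);print(d@[np.cos(a),np.sin(a)],d@[np.sin(a),-np.cos(a)])
c=imaging.capture("wrist"); save("w5.png",c)
E
```

```text
0.06096916497362336 -0.01651290656532738
```

View pics/w5.png

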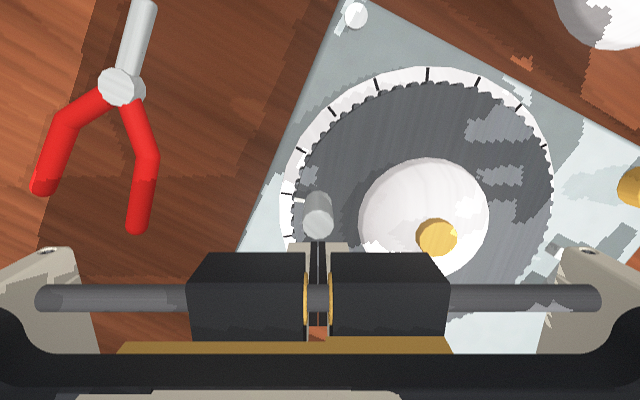

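{"op": "step_arm", "data": {
  "commands": [
    [[2.2,-0.6,0],2],
    [[2.2,-0.6,0],2],
    [[2.2,-0.6,0],2],
    [[2.2,-0.6,0],2],
    [[2.1,-0.6,0],2],
    [[1.1,-0.3,0],1],
    [[1.1,-0.3,0],1],
    [[1.1,-0.3,0],1],
    [[1.1,-0.3,0],1],
    [[1.1,-0.3,0],1],
    [[1.1,-0.3,0],1],
    [[1.1,-0.3,0],1],
    [[1.1,-0.3,0],1],
    [[0,0,0],0]
  ]
}}

```text
time_s: 12.08
tcp_pos: [0.5413, 0.0337, 0.0488]
eef_rot: [-180.0, -0.1, 11.5]
contact_force: [-0.2, 0.3, -0.0]
gripper_width: 0.0006
```

{"op": "step_arm", "data": {
  "commands": [
    [[1.1,-0.3,0],1],
    [[1,-0.3,0],1],
    [[0,0,0],0]
  ]
}}

```text
time_s: 12.45
tcp_pos: [0.5426, 0.0344, 0.0487]
eef_rot: [-180.0, -0.0, 9.5]
contact_force: [-0.2, 0.7, -0.6]
gripper_width: 0.0006
```

```bash
python3 - <<'E'
from h import *
s=r.get_state();d=s["tcp_pos"][:2]-[.569,-.0235];a=np.radians(s["eef_rot"][2]+90);print(d@[np.cos(a),np.sin(a)],d@[np.sin(a),-np.cos(a)])
c=imaging.capture("wrist"); save("w6.png",c)
E
```

```text
0.06147214825484181 -0.016448134242729846
```

View pics/w6.png

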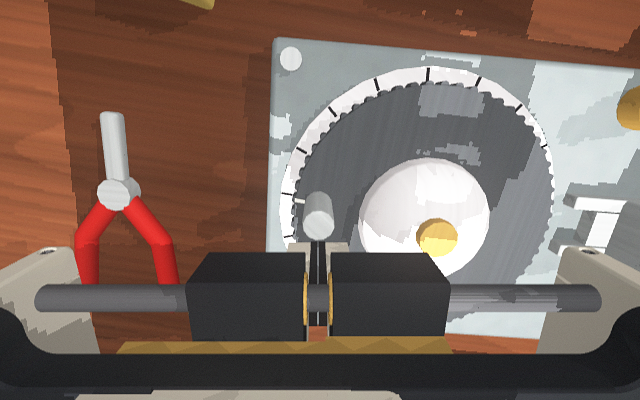

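{"op": "step_arm", "data": {
  "commands": [
    [[2.2,-0.6,0],2],
    [[2.2,-0.6,0],2],
    [[2.2,-0.6,0],2],
    [[2.1,-0.6,0],2],
    [[2.1,-0.6,0],2],
    [[1.1,-0.3,0],1],
    [[1.1,-0.3,0],1],
    [[1.1,-0.3,0],1],
    [[1.1,-0.3,0],1],
    [[1.1,-0.3,0],1],
    [[1.1,-0.3,0],1],
    [[1.1,-0.3,0],1],
    [[0,0,0],0]
  ]
}}

```text
time_s: 14.12
tcp_pos: [0.561, 0.04, 0.0486]
eef_rot: [-180.0, -0.0, -7.5]
contact_force: [-1.2, 0.4, -0.0]
gripper_width: 0.0005
```

{"op": "step_arm", "data": {
  "commands": [
    [[1.1,-0.3,0],1],
    [[0,0,0],0]
  ]
}}

```text
time_s: 14.38
tcp_pos: [0.5623, 0.0403, 0.0487]
eef_rot: [-180.0, -0.1, -8.5]
contact_force: [-1.7, 0.6, -0.9]
gripper_width: 0.0005
```

{"op": "step_arm", "data": {
  "commands": [
    [[1.1,-0.3,0],1],
    [[0,0,0],0],
    [[0,0,0],0]
  ]
}}

```text
time_s: 14.75
tcp_pos: [0.5631, 0.0403, 0.0487]
eef_rot: [-180.0, -0.0, -9.5]
contact_force: [0.6, 1.1, -0.8]
gripper_width: 0.0004
```

```bash
python3 - <<'E'
from h import *
s=r.get_state();d=s["tcp_pos"][:2]-[.569,-.0235];a=np.radians(s["eef_rot"][2]+90);print(d@[np.cos(a),np.sin(a)],d@[np.sin(a),-np.cos(a)])
c=imaging.capture("wrist"); save("w7.png",c)
E
```

```text
0.061918596017071864 -0.01634277726234394
```

View pics/w7.png

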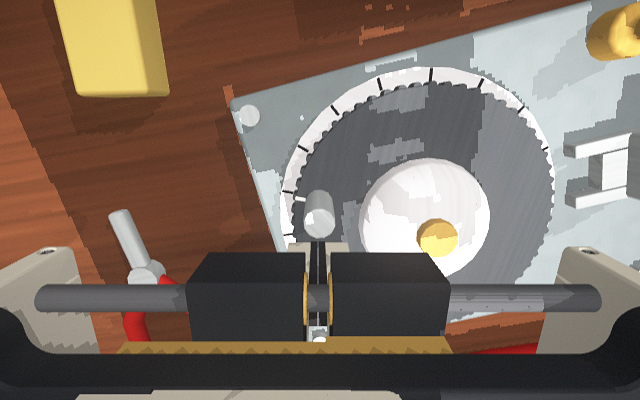

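{"op": "step_arm", "data": {
  "commands": [
    [[-4,0,0],0],
    [[-6,0,0],0],
    [[0,0,-15],0],
    [[0,0,-25],0],
    [[0,0,-30],0],
    [[0,0,-30],0],
    [[0,0,-10],0],
    [[0,0,0],0]
  ]
}}

```text
time_s: 15.8
tcp_pos: [0.5532, 0.042, 0.1595]
eef_rot: [-179.9, -0.1, -9.5]
contact_force: [-0.3, -0.2, -0.8]
gripper_width: 0.0004
```

```bash
python3 - <<'E'
from h import *
c=imaging.capture("scene"); save("s8.png",c,(205,150,355,295),5)
c=imaging.capture("wrist"); save("w8.png",c); s=r.get_state()
np.savez("pics/w8.npz",tcp=s["tcp_pos"],rot=s["eef_rot"],**c)
c=imaging.capture("top"); save("t8.png",c,(310,165,440,270),6)
E
```

```text
(no output)
```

View pics/s8.png

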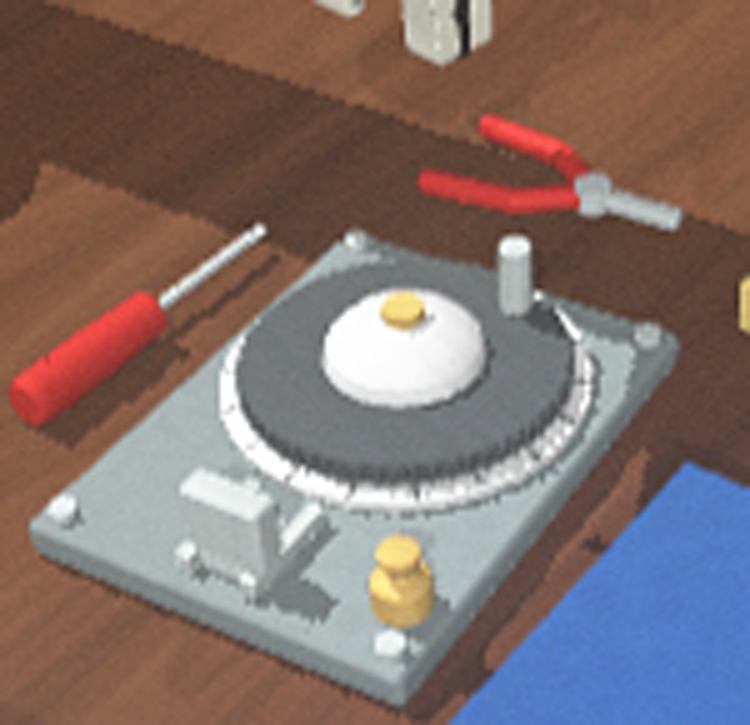

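View pics/w8.png

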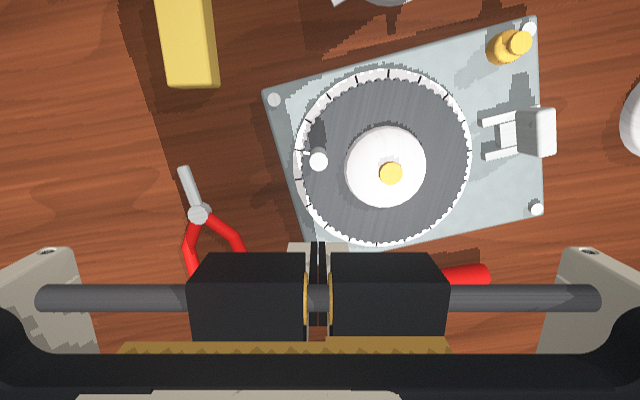

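View pics/t8.png

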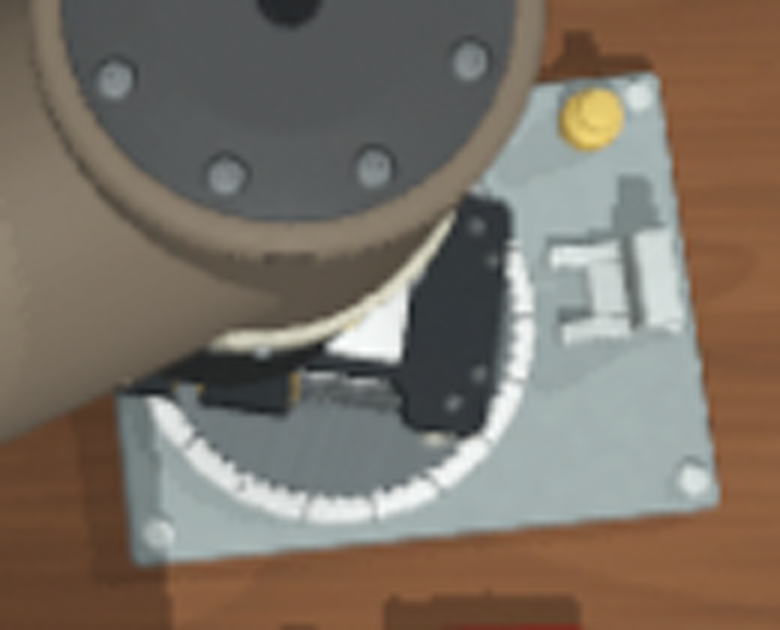

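```bash
python3 - <<'E'
from h import *
from scipy.spatial.transform import Rotation as R
c=dict(np.load("pics/w8.npz")); T=c["T_tool_cam"]
W=np.eye(4);W[:3,:3]=R.from_euler("xyz",c["rot"],degrees=True).as_matrix();W[:3,3]=c["tcp"]; E=W@T
k=ray(c,391,174,.064,E);p=ray(c,317.5,161,.071,E); print(k,p,np.degrees(np.arctan2(p[1]-k[1],p[0]-k[0])))
z=c["z_map"];v,u=np.mgrid[0:400,0:640]; P=np.stack([(u-c["cx"])/f(c)*z,(v-c["cy"])/f(c)*z,z],-1)@E[:3,:3].T+E[:3,3]
m=(z>0)&(P[...,2]>.052)&(P[...,2]<.064); m[:, :500]=0; m[:90]=0; m[180:]=0
q=P[m]; print(len(q),q.mean(0)); print(cv2.minAreaRect((q[:,:2]*1000).astype(np.float32)))
d=q.mean(0)[:2]-[.569,-.0235]; ax=np.radians(4.83); print("base xy of tab",d@[np.cos(ax),np.sin(ax)],d@[-np.sin(ax),np.cos(ax)])
save("w8z.png",c,(470,80,570,180),5)
c=dict(np.load("pics/top0.npz"))
for a,b in((640,232),(668,228),(655,330),(683,328)): print(ray(c,310+a/6,165+b/6,.058))
E
```

```text
[ 0.56924657 -0.02313105  0.064     ] [0.59135843 0.03536644 0.071     ] 69.29357357877812
1065 [ 0.58194414 -0.15272529  0.05681608]
((580.8726196289062, -153.94503784179688), (40.59760665893555, 17.064760208129883), 5.6775994300842285)
base xy of tab 0.0020174617725127195 -0.12985628872920418
[ 0.59664111 -0.14899888  0.058     ]
[ 0.59811786 -0.16058605  0.058     ]
[ 0.55585325 -0.15283295  0.058     ]
[ 0.5564923  -0.16428858  0.058     ]
```

View pics/w8z.png

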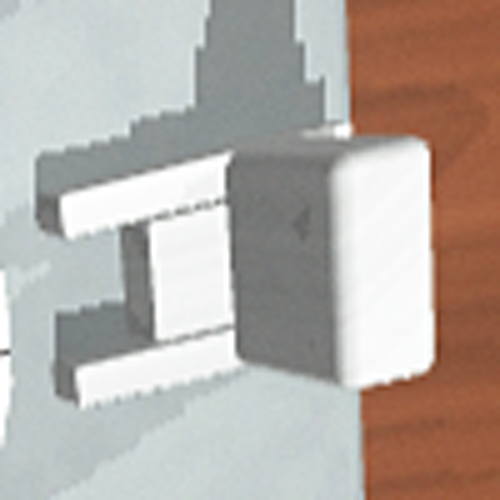

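{"op": "step_arm", "data": {
  "commands": [
    [[6.8,22.1,0],0],
    [[6.8,22.1,0],0],
    [[6.8,22.1,0],0],
    [[6.8,22.1,0],0],
    [[6.8,22.1,0],0],
    [[6.8,22.1,0],0],
    [[6.8,22.1,0],0],
    [[6.8,22.1,0],0],
    [[6.8,22.1,0],0],
    [[6.8,22.1,0],0],
    [[0,0,0],9.5],
    [[0,0,0],9.5],
    [[0,0,0],9.5],
    [[0,0,0],9.5],
    [[0,0,0],9.5],
    [[0,0,0],9.5],
    [[0,0,0],9.5],
    [[0,0,0],9.2],
    [[0,0,0],0]
  ]
}}

```text
time_s: 18.32
tcp_pos: [0.583, -0.1873, 0.1573]
eef_rot: [179.9, 0.0, -85.1]
contact_force: [0.3, -0.8, -0.5]
gripper_width: 0.0003
```

```bash
python3 - <<'E'
from h import *
s=r.get_state(); print(s["joints"].round(1))
c=imaging.capture("top"); save("t9.png",c,(310,150,510,290),4)
E
```

```text
[  0.4  17.8 -12.9  -0.  -59.5   4.4]
```

View pics/t9.png

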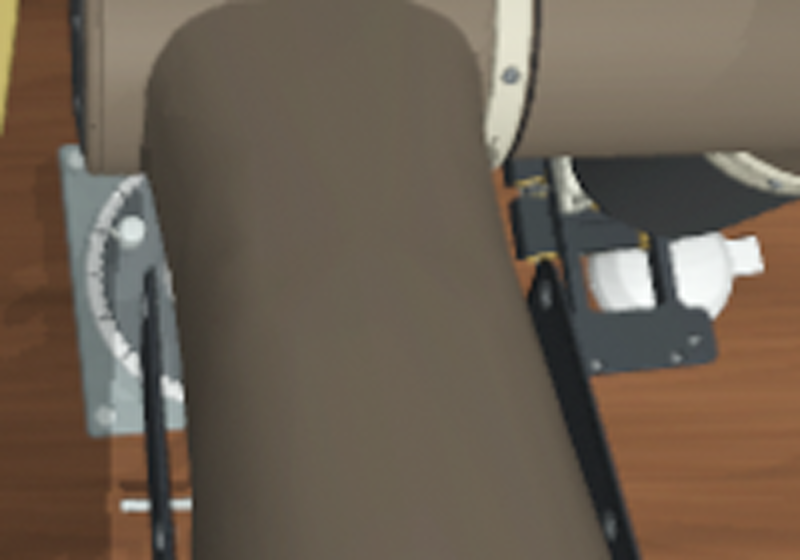

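{"op": "step_arm", "data": {
  "commands": [
    [[0,0,16],0],
    [[0,0,16],0],
    [[0,0,16],0],
    [[0,0,16],0],
    [[0,0,16],0],
    [[0,0,16],0],
    [[0,0,10],0],
    [[0,0,6],0],
    [[0,0,0],0]
  ]
}}

```text
time_s: 19.5
tcp_pos: [0.5835, -0.1873, 0.0463]
eef_rot: [180.0, -0.0, -85.2]
contact_force: [0.5, 0.0, 0.4]
gripper_width: 0.0006
```

```bash
python3 - <<'E'
from h import *
c=imaging.capture("scene"); save("s9.png",c,(195,150,345,295),5)
c=imaging.capture("wrist"); save("w9.png",c)
E
```

```text
(no output)
```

View pics/s9.png

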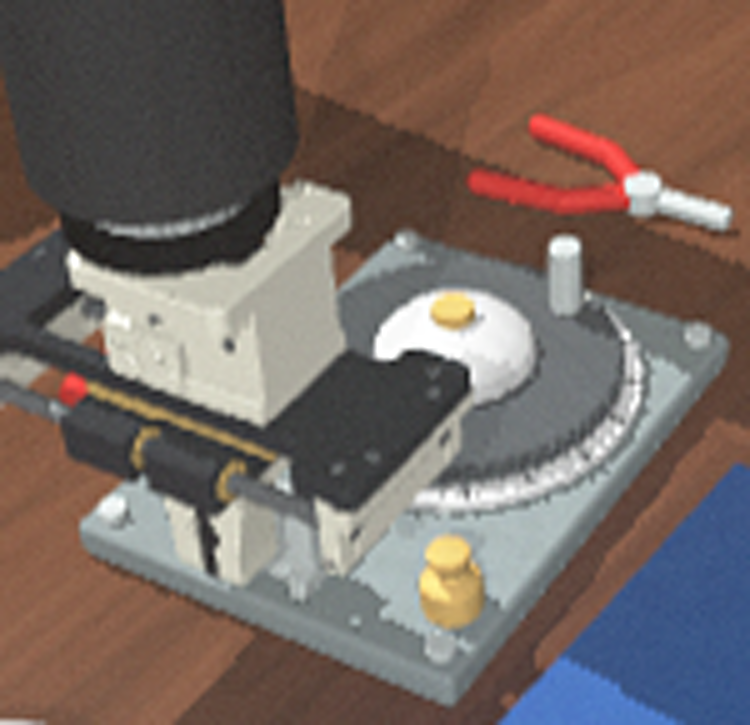

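{"op": "step_arm", "data": {
  "commands": [
    [[-3,0,0],0],
    [[-3,0,0],0],
    [[-3,0,0],0],
    [[-2,0,0],0],
    [[-1.5,0,0],0],
    [[-1.5,0,0],0],
    [[-1.5,0,0],0],
    [[-1.5,0,0],0],
    [[-1.5,0,0],0],
    [[-1.5,0,0],0],
    [[0,0,0],0]
  ]
}}

```text
time_s: 20.98
tcp_pos: [0.5818, -0.1672, 0.0466]
eef_rot: [-180.0, 0.0, -85.2]
contact_force: [0.7, -1.0, 0.7]
gripper_width: 0.0008
```

{"op": "step_arm", "data": {
  "commands": [
    [[-2,0,0],0],
    [[-2,0,0],0],
    [[-2,0,0],0],
    [[-1,0,0],0],
    [[-1,0,0],0],
    [[-1,0,0],0],
    [[0,0,0],0]
  ]
}}

```text
time_s: 21.85
tcp_pos: [0.5811, -0.1583, 0.0466]
eef_rot: [-180.0, 0.0, -85.2]
contact_force: [0.6, -1.4, -1.1]
gripper_width: 0.0002
```

Now single small steps until the stop shows in the force.

{"op": "step_arm", "data": {
  "commands": [
    [[-1,0,0],0],
    [[-1,0,0],0],
    [[-1,0,0],0],
    [[0,0,0],0]
  ]
}}

```text
time_s: 22.35
tcp_pos: [0.5808, -0.1553, 0.0466]
eef_rot: [180.0, 0.0, -85.2]
contact_force: [-0.1, -1.4, 1.1]
gripper_width: 0.0005
```

{"op": "step_arm", "data": {
  "commands": [
    [[-1,0,0],0],
    [[0,0,0],0]
  ]
}}

```text
time_s: 22.6
tcp_pos: [0.5808, -0.1544, 0.0466]
eef_rot: [-180.0, 0.0, -85.2]
contact_force: [0.4, -0.9, 1.0]
gripper_width: 0.0004
```

{"op": "step_arm", "data": {
  "commands": [
    [[-1,0,0],0],
    [[0,0,0],0]
  ]
}}

```text
time_s: 22.85
tcp_pos: [0.5807, -0.1534, 0.0466]
eef_rot: [-180.0, 0.0, -85.2]
contact_force: [0.2, -1.0, 0.2]
gripper_width: 0.0004
```

{"op": "step_arm", "data": {
  "commands": [
    [[-1,0,0],0],
    [[0,0,0],0]
  ]
}}

```text
time_s: 23.1
tcp_pos: [0.5806, -0.1528, 0.0466]
eef_rot: [180.0, -0.0, -85.2]
contact_force: [0.2, -3.9, 0.1]
gripper_width: 0.0004
```

{"op": "step_arm", "data": {
  "commands": [
    [[-1,0,0],0],
    [[0,0,0],0]
  ]
}}

```text
time_s: 23.35
tcp_pos: [0.5806, -0.1526, 0.0466]
eef_rot: [180.0, -0.1, -85.2]
contact_force: [1.6, -9.6, -1.3]
gripper_width: 0.0003
```

{"op": "step_arm", "data": {
  "commands": [
    [[-0.5,0,0],0],
    [[0,0,0],0]
  ]
}}

```text
time_s: 23.6
tcp_pos: [0.5806, -0.1525, 0.0466]
eef_rot: [180.0, -0.1, -85.2]
contact_force: [1.1, -12.4, -1.5]
gripper_width: 0.0005
```

```bash
python3 - <<'E'
from h import *
c=imaging.capture("wrist"); save("w10.png",c)
E
```

View pics/w10.png

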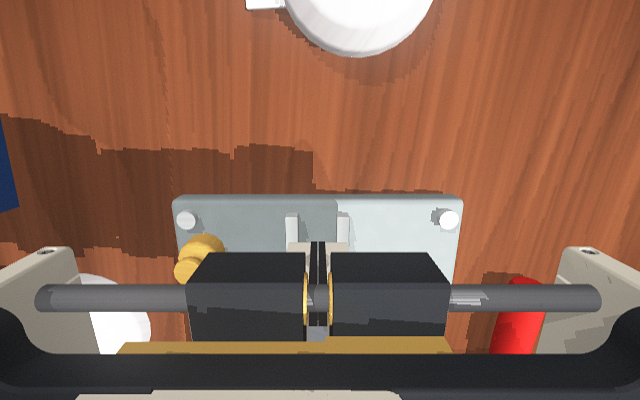

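{"op": "step_arm", "data": {
  "commands": [
    [[3,0,0],0],
    [[5,0,0],0],
    [[8,0,0],0],
    [[0,0,-15],0],
    [[0,0,-25],0],
    [[0,0,-30],0],
    [[0,0,-30],0],
    [[20,0,-20],0],
    [[35,10,0],0],
    [[40,10,0],0],
    [[40,10,0],0],
    [[40,10,0],0],
    [[40,10,0],0],
    [[40,0,0],0],
    [[0,0,0],0]
  ]
}}

```text
time_s: 25.52
tcp_pos: [0.5528, -0.4277, 0.167]
eef_rot: [-180.0, -0.0, -85.4]
contact_force: [-0.3, 1.2, 0.1]
gripper_width: 0.0002
```

```bash
python3 - <<'E'
from h import *
c=imaging.capture("top"); save("t11.png",c); save("t11z.png",c,(310,165,440,270),6)
z=c["z_map"];E=c["extrinsics"];v,u=np.mgrid[0:400,0:640]; P=np.stack([(u-c["cx"])/f(c)*z,(v-c["cy"])/f(c)*z,z],-1)@E[:3,:3].T+E[:3,3]
z0=dict(np.load("pics/top0.npz"))["z_map"]; P0=np.stack([(u-c["cx"])/f(c)*z0,(v-c["cy"])/f(c)*z0,z0],-1)@E[:3,:3].T+E[:3,3]
ax=np.radians(4.83)
for Q in(P0,P):
    d=Q[...,:2]-[.569,-.0235]; by=-d[...,0]*np.sin(ax)+d[...,1]*np.cos(ax); bx=d[...,0]*np.cos(ax)+d[...,1]*np.sin(ax)
    m=(Q[...,2]>.053)&(Q[...,2]<.065)&(abs(bx)<.024)&(by<-.09)&(by>-.16)
    print("tab",m.sum(),by[m].mean(),bx[m].mean())
c=imaging.capture("scene"); save("s11.png",c,(205,150,355,295),5)
E
```

```text
tab 100 -0.1315304671728839 0.00024923274451200484
tab 100 -0.1106306078978454 -0.0009201540053016352
```

View pics/t11.png

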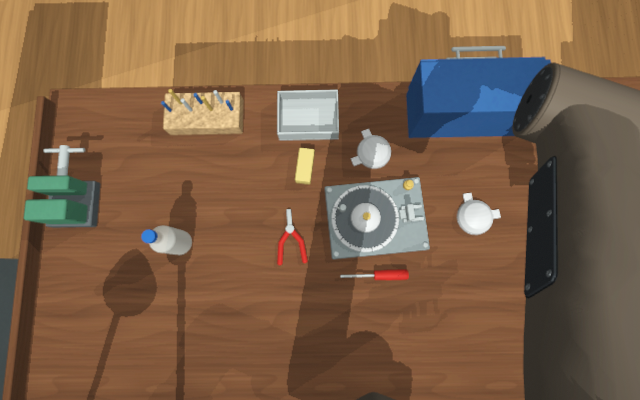

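View pics/t11z.png

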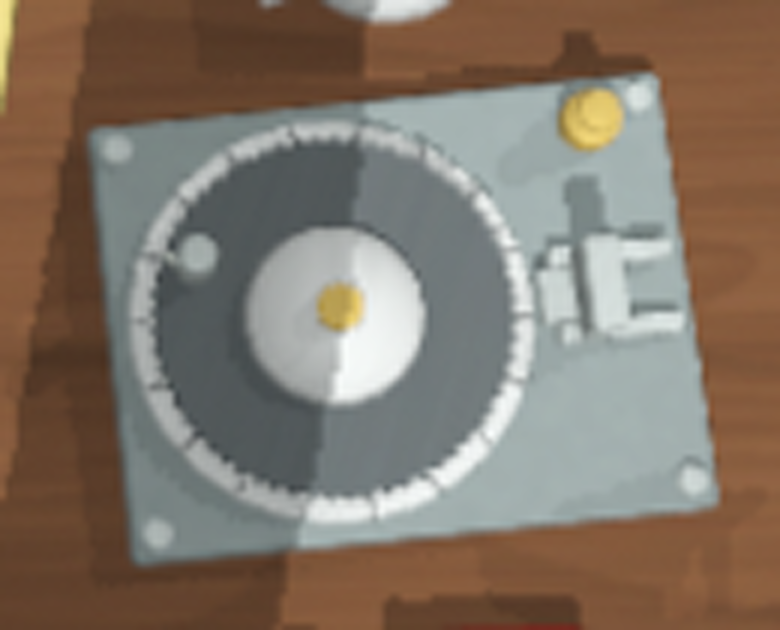

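View pics/s11.png

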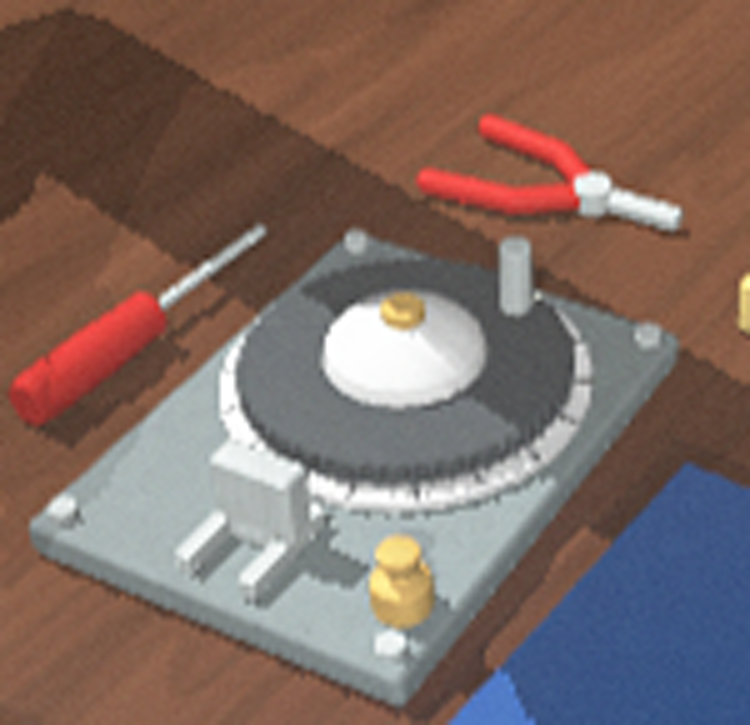

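```bash
python3 -c "
from h import *
print(r.get_state()['qd'].round(2)); print(close_job())"
```

```text
[ 1.33 -0.69 -0.94 -0.08  0.27 -0.16]
the job is handed in; nothing more can be done
None
```

I pushed the post four clicks clockwise with the closed fingertips, then pushed the lock slide fully home, and handed the job in at about 26 s.

- **Post:** I saw each snap in the wrist camera. The final top view shows the white mark four ticks on from its start. The post measures 69.3° against an expected 70.4°, which is within the calibration error. The highest contact force I read on the post was about 4 N.
- **Lock:** I pushed the tab until its travel stalled and the force rose to about 12 N, then backed off. Depth readings put the tab 110.6 mm from the plate's axis, against a nominal 111 mm when home (131.5 mm before the push).
- **Rest of the bench:** I compared the first and last top views by eye, and every loose item is where it was. The arm stood clear of everything when I handed the job in.

None of my checks failed, and none disagreed beyond the roughly 2 mm calibration error.

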